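# Set the stirrer four clicks up and start it

## Task

Set the speed on the magnetic stirrer with the blue dial: with a fingertip, push the peg on the dial round clockwise by exactly four clicks, never going past the fourth, and then press that stirrer's green start button fully down and let it come up again. Push gently and do not grip the dial; leave the stirrer with the yellow dial alone and do not shift, tip or lift any of the glassware and bottles, then finish clear of everything.

Things in the scene. Friction and masses are not known exactly. Their poses are not given: they have to be found in the camera images.
- blue_stirrer: low white magnetic stirrer with blue dial and blue front stripe (the one to set); fixed to the bench; 300 mm (its x) by 170 mm (its y), control panel (top of housing) 60 mm above the bench. Origin: centre of its underside, on the bench; its -x side is the front (facing the robot), where the controls are; a round steel plate 132 mm across is at its rear, centred at its (75, 0) mm.
- blue_dial (a joint): angle of the blue dial, rad: 0 = the starting click position (end stop; dial cannot turn further back), growing clockwise seen from above. Click positions lie every 30 degrees (0.5236 rad), from 0 to 9. The dial is drawn into the nearest click position by itself: once pushed a little beyond halfway to the next one it snaps on ahead and stays. It takes about 2 to 6 N at the peg to push it over a click.
- blue_cap: the turning blue dial disc: 72 mm across, its flat top 18 mm above the control panel (78 mm above the bench), with white pointer line and one upright white peg on top. Dots on the panel around it mark the click positions (the start: a larger red dot; the others black). Origin: on the dial's (vertical) axis at panel level, 60 mm above the bench; turns with the dial.
- blue_peg (a point): centre of the blue dial's upright white peg, 9 mm above the disc's top: peg is 12 mm in diameter and 18 mm tall (78 to 96 mm above the bench), 26 mm from the dial's axis. At the start it stands at 150 degrees, counted anticlockwise from the stirrer's +x axis, seen from above (front left of the dial, by the red dot), and moves clockwise as the dial turns.
- blue_axis (a point): fixed point on the axis of the blue dial, at the height of the disc's top; axes parallel to the stirrer's. It lies at (-90, 30, 78) mm in the stirrer's frame.
- blue_start (a joint): travel of the round green start button of the blue-dial stirrer, m: 0 = up, 0.006 = fully down; springs back; about 5 N to bottom.
- blue_start_top (a point): centre of the top face of that green button (24 mm across), on the control panel 85 mm to the right of the dial as seen from the robot; pressed straight down.
- yellow_stirrer: low white magnetic stirrer with yellow dial and yellow front stripe (to be left alone); fixed to the bench; 300 mm (its x) by 170 mm (its y), control panel (top of housing) 60 mm above the bench. Origin: centre of its underside, on the bench; its -x side is the front (facing the robot), where the controls are; a round steel plate 132 mm across is at its rear, centred at its (75, 0) mm.
- yellow_dial (a joint): angle of the yellow dial, rad: 0 = the starting click position (end stop; dial cannot turn further back), growing clockwise seen from above. Click positions lie every 30 degrees (0.5236 rad), from 0 to 9. The dial is drawn into the nearest click position by itself: once pushed a little beyond halfway to the next one it snaps on ahead and stays. It takes about 2 to 6 N at the peg to push it over a click.
- yellow_cap: the turning yellow dial disc: 72 mm across, its flat top 18 mm above the control panel (78 mm above the bench), with white pointer line and one upright white peg on top. Dots on the panel around it mark the click positions (the start: a larger red dot; the others black). Origin: on the dial's (vertical) axis at panel level, 60 mm above the bench; turns with the dial.
- yellow_peg (a point): centre of the yellow dial's upright white peg, 9 mm above the disc's top: peg is 12 mm in diameter and 18 mm tall (78 to 96 mm above the bench), 26 mm from the dial's axis. At the start it stands at 150 degrees, counted anticlockwise from the stirrer's +x axis, seen from above (front left of the dial, by the red dot), and moves clockwise as the dial turns.
- yellow_axis (a point): fixed point on the axis of the yellow dial, at the height of the disc's top; axes parallel to the stirrer's. It lies at (-90, 30, 78) mm in the stirrer's frame.
- yellow_start (a joint): travel of the round green start button of the yellow-dial stirrer, m: 0 = up, 0.006 = fully down; springs back; about 5 N to bottom.
- yellow_start_top (a point): centre of the top face of that green button (24 mm across), on the control panel 85 mm to the right of the dial as seen from the robot; pressed straight down.
- beaker_a: Bystander, loose: empty glass beaker, 60 mm across, 75 mm tall, standing on the steel plate of the blue-dial stirrer, which is 66 mm above the bench; origin at the centre of its underside.
- beaker_b: Bystander, loose: empty glass beaker, 72 mm across, 85 mm tall, standing on the steel plate of the yellow-dial stirrer; origin at the centre of its underside.
- amber_a: Bystander, loose: amber glass bottle with white cap, 70 mm across, 180 mm tall, standing at the left side of the bench; origin at the centre of its underside.
- amber_b: Bystander, loose: second amber glass bottle, same size, near the first; origin at the centre of its underside.
- mortar: Bystander, loose: white ceramic mortar bowl, 100 mm across, 55 mm tall, at the right side of the bench; origin at the centre of its underside.
- jar: Bystander, loose: white jar with red cap, 52 mm across, 70 mm tall, right side of the bench; origin at the centre of its underside.
- dish: Bystander, loose: small white dish, 60 mm across, 20 mm tall, on the bench between the stirrers; origin at the centre of its underside.

How it is judged:
On the way, in this order (a step that is already met when the one before it is completed fails the run):
1. the blue dial rests in its fourth click position (value of joint blue_dial between 1.994 and 2.194 rad and velocity of joint blue_dial below 0.3 rad/s and value of joint blue_start below 0.003 m), for 0.2 s.
2. the green start button of the blue-dial stirrer is pressed down (value of joint blue_start above 0.0045 m), for 0.05 s.
At the end, for the whole second after the job is handed in: The blue dial rests in its fourth click position (2.094 rad, within 0.1 rad), the green button of that stirrer has been pressed and is up again (under 2 mm), and the yellow dial is still at its start (under 0.15 rad) (value of joint blue_dial between 1.994 and 2.194 rad and velocity of joint blue_dial below 0.1 rad/s and value of joint blue_start below 0.002 m and value of joint yellow_dial below 0.15 rad); the robot touches nothing.
It fails at once if the blue dial was turned past the fourth click (value of joint blue_dial above 2.382 rad).
It fails at once if the start button was pressed before the dial was at the fourth click (value of joint blue_start above 0.003 m and value of joint blue_dial below 1.885 rad).
It fails at once if the blue dial was gripped or forced (more than 18 N from the fingers) (contact force between the fingers and blue_cap above 18 N).
It fails at once if the yellow-dial stirrer was operated (value of joint yellow_dial above 0.2 rad or value of joint yellow_start above 0.002 m).
It fails at once if a beaker, bottle, mortar, jar or dish was pushed, tipped, lifted or carried (moved more than 15 mm or tilted more than 0.2 rad) (distance of any of beaker_a, beaker_b, amber_a, amber_b, mortar, jar, dish from where it was at the start of the episode above 0.015 m or angle between any of beaker_a, beaker_b, amber_a, amber_b, mortar, jar, dish's own z axis and vertical above 0.2 rad).
It also fails if it takes over 61 s, if anything falls off the work surface, if the arm or the gripper's body presses on something with over 40 N, if the wrist force passes 120 N, or if a joint passes its speed limit or range.

## Robot

A 7-joint arm with a two-finger parallel gripper is mounted at the origin on the work surface. World frame = base frame: x ahead of the robot, y to its left, z up, the work surface at z = 0. Lengths are in m, angles in rad, forces in N, time in s.
With the tool pointing down it reaches from about 0.425 to 0.925 m from the base axis. Payload 6.8 kg.
Tool frame: the origin (TCP) lies on the centre line of the jaws, within the pads' length; the fingertips stand 17 mm ahead of it and the grasp point (between the pads) lies 2 mm behind it (nose_length is the distance from the TCP to the fingertips, in m); z points along the fingers, x is the direction in which the jaws open and shut, and the axes are right-handed (so a half turn about z gives the same grasp; the last joint's range is limited). The gripper opens to 85 mm and grips with 20 to 120 N. Pads are 22 mm wide; open, the fingers measure 114 mm over their backs; the gripper's body (76 mm by 85 mm) begins 54 mm behind the grasp point. The pads swing forward as they close: fully open they stand 13 mm farther back than shut.
Start: joints at [1.012, 0.477, 0.022, 1.555, -0.011, 1.109, -0.083], TCP at [0.294, -0.608, 0.248] pointing down, gripper open.
Joint ranges: [-2.96, 2.96], [-0.34, 2.1], [-1.41, 1.46], [0.24, 2.44], [-1.37, 4.51], [0.17, 1.92], [-2.96, 2.96]. Speed limits (rad/s): [2.39, 2.39, 3.14, 3.14, 3.14, 3.14, 3.14].

## Interface

Orientations are given as a unit quaternion [w, x, y, z].
In Python, from station import * gives the robot as it stands.
- The arm moves only by the tool send_rows, never from a script. Its argument "commands" is a list of rows, each an object with "translation": the shift along the tool's x, y, z in m, a list of three; "rot": the turn, a rotation vector about the tool's x, y, z in degrees, a list of three; "grip": the finger opening in m, from 0 to 0.0854. In form: [{"translation": [tx, ty, tz], "rot": [rx, ry, rz], "grip": grip}, ...]. A call has exactly 5 rows; each row shifts and turns the commanded pose from where the row before left it, along the tool's axes as they then stand; what a row does not reach is not made up. A row lasts 1/12 s, in which the tool goes at most 41.7 mm and 7.16 degrees, less where a joint would pass 70% of its speed; a pose out of reach is approached as far as the arm can. A call with a gripper value outside its range is refused whole. The fingers move at their own pace and stop on an object; "force" is the grip in N (left out, the last holds). Time passes only in rows, so rows that do not move let the fingers close, or fill a call up. It gives the time, the measured TCP pose, the force and the opening at its end, in the units of the state.
- get_obs(): the state, without advancing time (a new reading comes with each control period).
- read_camera(name): name is "side" or "top"; returns a dict with "pixels" (384x512x3 uint8, red, green, blue), "depth" (384x512 float32, m along the optical axis (not along the pixel's ray), 0 where there is no reading), "mtx" (3x3 intrinsics, pixels), "dist" ([k1, k2, p1, p2, k3] as OpenCV has them; the pictures are not rectified), "extrinsics" (4x4, takes a point from camera to world coordinates). Camera axes: x right, y up, looking along -z (the intrinsics and any distortion apply to the point x, -y, -z); pixel columns grow to the right and rows downward; lengths in m; the calibration is good to about 2 mm. A picture is of the moment at which its call begins.
- hand_in(): hands the job in, once; it reports no verdict.
The state is a dict: "t": time; "q": joint angles; "joint_vel": joint speeds; "joint_torque": joint torques, N m; "eef_pos": TCP position; "tool_rot": TCP orientation; "contact_force": force on the tool from outside, world axes, zero at the start; "torque": the same for the moment, N m; "gripper_width": opening from 0.0 (shut) to 1.0 (fully open).
Only numpy, scipy, OpenCV 4.12 (cv2) and the standard library are available. Lean on these libraries where they do the work, as an engineer would, in place of code of your own. Each camera call takes 0.05 s, during which the arm holds its last target.

## Working session

There is one attempt and no reset: what is moved stays moved. The work goes in short steps, Python scripts to look and compute and a tool call to move; the robot and the scene stay as the last step left them, time stands still between calls to the robot, and variables do not carry over. Pictures are saved under pics/ and viewed, and the job is handed in when it is done.

Besides the shell and the picture viewer there is one more tool, called after ">>>" as name(argument=value, ...) on one line, values as JSON. send_rows: Moves the arm, as the interface text tells. Its arguments: {"type":"object","properties":{"commands":{"type":"array","items":{"type":"object","properties":{"translation":{"type":"array","items":{"type":"number"}},"rot":{"type":"array","items":{"type":"number"}},"grip":{"type":"number"}}}},"force":{"type":"number"}},"required":["commands"]}

```bash
mkdir -p pics; ls; python3 - <<'E'
from station import *
import cv2,numpy as np
s=get_obs();print(s)
for n in("top","side"):
    c=read_camera(n);cv2.imwrite(f"pics/{n}0.png",c["pixels"][:,:,::-1]);np.savez(f"{n}0.npz",**c)
    print(n,c["mtx"],c["dist"],c["extrinsics"])
E
```

```text
pics
{'t': 0.0, 'q': array([ 1.01191248,  0.47779613,  0.02235373,  1.55644974, -0.01152001,
        1.1092754 , -0.08311503]), 'joint_vel': array([ 0.00180213,  0.00046531, -0.00078097,  0.00116817,  0.0001498 ,
        0.00128487,  0.00013314]), 'joint_torque': array([ 7.23485828e-04, -5.96452045e+01,  1.60844665e+00, -2.81197751e+01,
        1.24697608e-02,  9.49470385e-03, -1.69559803e-05]), 'eef_pos': array([ 0.29382348, -0.60707996,  0.24732933]), 'tool_rot': array([-4.25325601e-04,  8.47247528e-01, -5.31197530e-01, -7.93392966e-04]), 'contact_force': array([0.11540919, 0.90405125, 0.72851018]), 'torque': array([-0.02456296, -0.00611813,  0.04668937]), 'gripper_width': 0.9979714341373584}
top [[377.00687975   0.         254.22792124]
 [  0.         377.00687975 185.70486525]
 [  0.           0.           1.        ]] [0.02671907 0.         0.         0.         0.        ] [[ 0.01003032  0.99085768 -0.13453794  0.45288233]
 [-0.99992668  0.01085168  0.00537311  0.01452308]
 [ 0.00678395  0.13447418  0.99089388  1.29868433]
 [ 0.          0.          0.          1.        ]]
side [[365.31375484   0.         249.03711697]
 [  0.         365.31375484 192.78762927]
 [  0.           0.           1.        ]] [-0.10999007  0.          0.          0.          0.        ] [[-0.8551139   0.33069617 -0.39927467  0.13574819]
 [-0.51838913 -0.55620272  0.64954695  0.75013983]
 [-0.00727497  0.76241628  0.64704598  0.83298615]
 [ 0.          0.          0.          1.        ]]
```

View pics/top0.png

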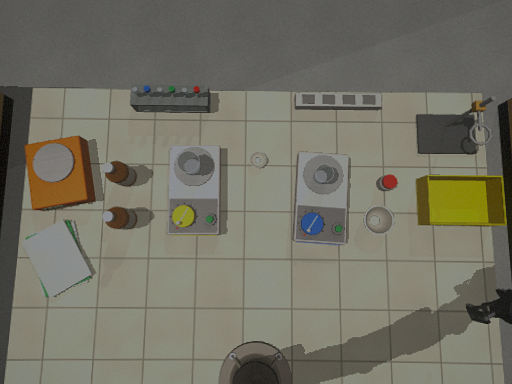

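View pics/side0.png

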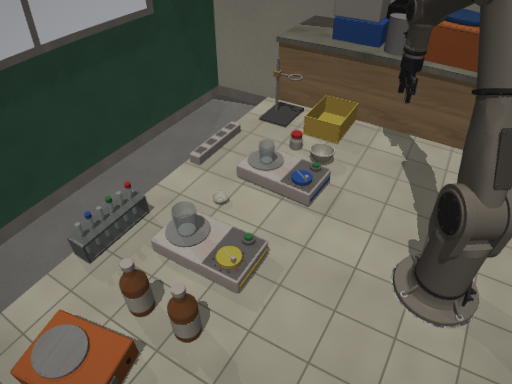

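The top view shows the blue dial near (312,223), its green button near (338,229), and the yellow stirrer at left. Next I measure.

```bash
cat > h.py <<'E'
import cv2,numpy as np
def ray(c,uv,z):
    p=cv2.undistortPoints(np.array([[uv]],float),c["mtx"],c["dist"])[0,0]
    E=c["extrinsics"];d=E[:3,:3]@np.array([p[0],-p[1],-1.]);o=E[:3,3]
    return o+d*(z-o[2])/d[2]
def proj(c,P):
    E=c["extrinsics"];q=(np.asarray(P)-E[:3,3])@E[:3,:3]
    q=q*[1,-1,-1]
    return cv2.projectPoints(q.reshape(1,1,3),np.zeros(3),np.zeros(3),c["mtx"],c["dist"])[0].ravel()
def crop(c,box,name,k=8):
    x0,y0,x1,y1=box
    cv2.imwrite(name,cv2.resize(c["pixels"][y0:y1,x0:x1,::-1],None,fx=k,fy=k,interpolation=cv2.INTER_CUBIC))
def cents(m,minA=4):
    n,l,s,ce=cv2.connectedComponentsWithStats(m.astype(np.uint8))
    return [(s[i,4],ce[i].round(2),s[i,:4]) for i in range(1,n) if s[i,4]>=minA]
E
python3 - <<'E'
from h import *
for n,b in(("top",(285,145,360,255)),("side",(230,130,340,205))):
    c=dict(np.load(n+"0.npz"));crop(c,b,f"pics/{n}0c.png",5 if n=="top" else 7)
    hsv=cv2.cvtColor(c["pixels"],cv2.COLOR_RGB2HSV);H,S,V=[hsv[...,i].astype(int) for i in range(3)]
    M=np.zeros(H.shape,bool);M[b[1]:b[3],b[0]:b[2]]=1
    for nm,m,z in(("blue",(abs(H-112)<15)&(S>130),.078),("green",(abs(H-70)<20)&(S>90),.066),("red",((H<8)|(H>172))&(S>120),.06)):
        for a,ce,s in cents(m&M,2): print(n,nm,a,ce,s,ray(c,ce,z).round(4))
E
```

```text
top blue 328 [311.76 223.04] [301 213  22  22] [ 0.4992 -0.1788  0.078 ]
top green 38 [338.16 228.21] [335 225   7   7] [ 0.4839 -0.2663  0.066 ]
top red 3 [303.67 234.33] [303 234   2   2] [ 0.4629 -0.1549  0.06  ]
side blue 207 [300.9  177.55] [292 170  20  15] [ 0.4928 -0.1646  0.078 ]
side blue 33 [319.85 188.33] [311 177  19  23] [ 0.4156 -0.1444  0.078 ]
side green 26 [315.62 164.46] [313 162   6   6] [ 0.4854 -0.2757  0.066 ]
side red 76 [296.64 134.13] [292 130  11   9] [ 0.6373 -0.4383  0.06  ]
side red 2 [308.  186.5] [308 186   1   2] [ 0.4602 -0.1543  0.06  ]
```

```bash
sleep 1; ls pics
```

```text
side0.png
side0c.png
top0.png
top0c.png
```

View pics/top0c.png

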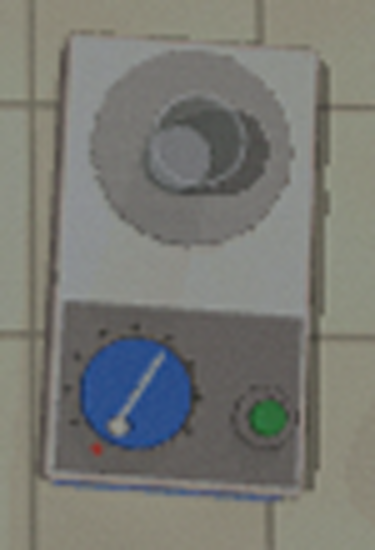

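View pics/side0c.png

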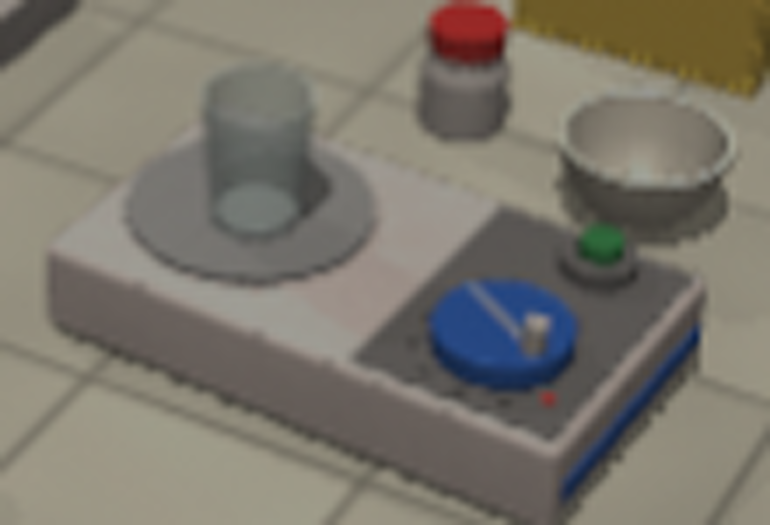

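```bash
cat >> h.py <<'E'
def tri(c1,u1,c2,u2):
    A=[];b=[]
    for c,u in((c1,u1),(c2,u2)):
        o=c["extrinsics"][:3,3];d=ray(c,u,0)-o;d/=np.linalg.norm(d);Pm=np.eye(3)-np.outer(d,d);A.append(Pm);b.append(Pm@o)
    return np.linalg.lstsq(np.vstack(A),np.hstack(b),rcond=None)[0]
E
python3 - <<'E'
from h import *
T=dict(np.load("top0.npz"));S=dict(np.load("side0.npz"))
g=tri(T,(338.16,228.21),S,(315.62,164.46));print("button",g)
print("peg",tri(T,(285+119/5,145+427/5),S,(230+537/7,130+320/7)))
hsv=cv2.cvtColor(T["pixels"],cv2.COLOR_RGB2HSV)
m=((abs(hsv[...,0].astype(int)-112)<15)&(hsv[...,1]>130)).astype(np.uint8);m[:,:296]=0;m[:210]=0;m[236:]=0
cs=max(cv2.findContours(m,0,1)[0],key=cv2.contourArea);(u,v),r=cv2.minEnclosingCircle(cs)
print("disc circ",u,v,r,ray(T,(u,v),.078)); print(cv2.fitEllipse(cv2.convexHull(cs)))
f=lambda x,y,z:ray(T,(285+x/5-.4,145+y/5-.4),z)
a,b=f(65,300,.06),f(305,318,.06);d=a-b;print("yaw panel",np.degrees(np.arctan2(d[1],d[0]))-90)
a,b=f(70,35,.06),f(48,478,.06);d=a-b;print("yaw L",np.degrees(np.arctan2(d[1],d[0])))
a,b=f(322,48,.06),f(298,495,.06);d=a-b;print("yaw R",np.degrees(np.arctan2(d[1],d[0])))
pl=f(193,147,.066);print("plate",pl,"ax from plate",[ (pl[:2]+np.array([[np.cos(t),-np.sin(t)],[np.sin(t),np.cos(t)]])@[-.165,.03]) for t in np.radians([-3.5,-4.3])])
red=ray(T,(303.67,234.33),.06);print(red)
E
```

```text
button [ 0.48274419 -0.26489936  0.07372992]
peg [ 0.47466678 -0.16730134  0.09120505]
disc circ 311.70001220703125 223.3000030517578 10.944493293762207 [ 0.4983203  -0.17863286  0.078     ]
((311.6789245605469, 223.2687225341797), (21.509014129638672, 21.733354568481445), 115.2431869506836)
yaw panel -3.6700449068962513
yaw L -3.1214003839627917
yaw R -4.384088457746919
plate [ 0.66190575 -0.22038742  0.066     ] ax from plate [array([ 0.49904497, -0.18037037]), array([ 0.49961957, -0.17810038])]
[ 0.4629284 -0.1549094  0.06     ]
```

```bash
cat >> h.py <<'E'
from scipy.spatial.transform import Rotation as Ro
AX=np.array([.499,-.179]);PHI0=146.3
def delta(s,target,xang):
    R=Ro.from_quat(np.roll(s["tool_rot"],-1))
    Rt=Ro.from_matrix(np.array([[np.cos(a:=np.radians(xang)),np.sin(a),0],[np.sin(a),-np.cos(a),0],[0,0,-1]]))
    d=np.array(target)-s["eef_pos"]
    print("pos",s["eef_pos"].round(4),"tool d mm",(R.inv().apply(d)*1e3).round(1),"rotvec deg",np.degrees((R.inv()*Rt).as_rotvec()).round(2),"F",s["contact_force"].round(2),"t",s["t"],"gw",round(s["gripper_width"],3))
def pose(theta,back,z,rad=.026):
    a=np.radians(PHI0-theta);r=np.array([np.cos(a),np.sin(a)]);t=np.array([r[1],-r[0]])
    p=AX+rad*r-back*t;return [*p,z],PHI0-theta-180
E
python3 -c "
from h import *
from station import *
delta(get_obs(),*pose(0,.023,.17))"
```

```text
pos [ 0.2939 -0.6071  0.2474] tool d mm [-306.6 -338.2   77.9] rotvec deg [-2.000e-02  9.000e-02 -3.047e+01] F [ 0.25 -0.36 -0.8 ] t 0.1 gw 1.0
```

>>> send_rows(commands=[{"translation": [-0.02,-0.0225,0],"rot": [0,0,0],"grip": 0},{"translation": [-0.02,-0.0225,0],"rot": [0,0,0],"grip": 0},{"translation": [-0.02,-0.0225,0],"rot": [0,0,0],"grip": 0},{"translation": [-0.02,-0.0225,0],"rot": [0,0,0],"grip": 0},{"translation": [-0.02,-0.0225,0],"rot": [0,0,0],"grip": 0}], force=20)

```text
t: 0.52
eef_pos: [0.3519, -0.467, 0.2478]
tool_rot: [-0.0, 0.847, -0.531, -0.0]
contact_force: [-0.5, -0.5, 0.4]
gripper_width: 0.298
```

>>> send_rows(commands=[{"translation": [-0.02,-0.0225,0],"rot": [0,0,0],"grip": 0},{"translation": [-0.02,-0.0225,0],"rot": [0,0,0],"grip": 0},{"translation": [-0.02,-0.0225,0],"rot": [0,0,0],"grip": 0},{"translation": [-0.02,-0.0225,0],"rot": [0,0,0],"grip": 0},{"translation": [-0.02,-0.0225,0],"rot": [0,0,0],"grip": 0}])

```text
t: 0.93
eef_pos: [0.4096, -0.328, 0.2481]
tool_rot: [0.0, 0.847, -0.531, -0.0]
contact_force: [0.7, -0.3, -0.2]
gripper_width: 0.001
```

>>> send_rows(commands=[{"translation": [-0.02,-0.0225,0],"rot": [0,0,0],"grip": 0},{"translation": [-0.02,-0.0225,0],"rot": [0,0,0],"grip": 0},{"translation": [-0.02,-0.0225,0],"rot": [0,0,0],"grip": 0},{"translation": [-0.02,-0.0225,0],"rot": [0,0,0],"grip": 0},{"translation": [-0.02,-0.0225,0],"rot": [0,0,0],"grip": 0}])

```text
t: 1.35
eef_pos: [0.4672, -0.1891, 0.2481]
tool_rot: [0.0, 0.847, -0.531, -0.0]
contact_force: [0.9, -0.8, 0.7]
gripper_width: -0.002
```

>>> send_rows(commands=[{"translation": [0,0,0.015],"rot": [0,0,-6],"grip": 0},{"translation": [0,0,0.015],"rot": [0,0,-6],"grip": 0},{"translation": [0,0,0.015],"rot": [0,0,-6],"grip": 0},{"translation": [0,0,0.015],"rot": [0,0,-6],"grip": 0},{"translation": [0,0,0.015],"rot": [0,0,-6.5],"grip": 0}])

```text
t: 1.77
eef_pos: [0.4669, -0.1903, 0.1724]
tool_rot: [-0.0, 0.958, -0.287, -0.0]
contact_force: [-0.5, 0.3, 0.5]
gripper_width: -0.001
```

```bash
python3 -c "
from h import *
from station import *
delta(get_obs(),*pose(0,.023,.13)); print(get_obs()['q'])
for n,b in (('top',(260,160,360,260)),('side',(230,100,350,210))):
    c=read_camera(n);crop(c,b,f'pics/{n}1.png',5);np.savez(n+'1.npz',**c)
s=get_obs(); c=dict(np.load('side1.npz'))
p=s['eef_pos'];print(s['tool_rot'],'tip17 in crop',(proj(c,p-[0,0,.017])-[230,100])*5,'tip30',(proj(c,p-[0,0,.030])-[230,100])*5)
"
```

```text
pos [ 0.4669 -0.1903  0.1724] tool d mm [-5.5 -4.2 42.4] rotvec deg [0.   0.03 0.34] F [-0.54  0.3   0.49] t 1.7667 gw -0.001
[ 0.49699353  0.30736492 -0.27660975  2.01715434  0.11193204  0.83164439
 -0.42512462]
[-1.90844985e-04  9.57308404e-01 -2.89057222e-01 -2.55046644e-03] tip17 in crop [419.16432798 288.16661098] tip30 [417.09276488 304.51683933]
```

View pics/side1.png

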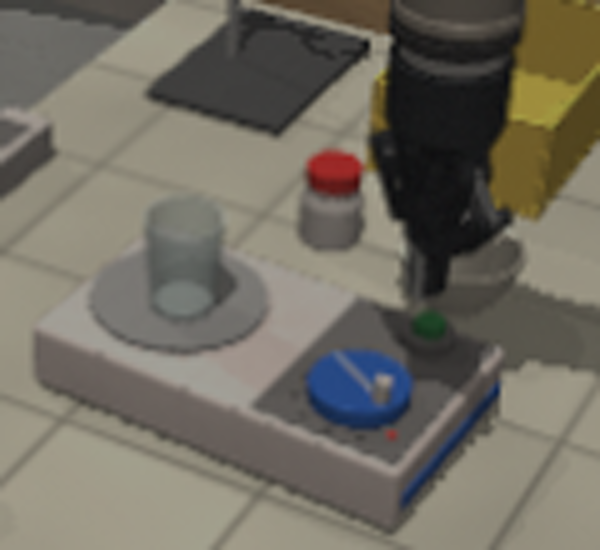

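View pics/top1.png

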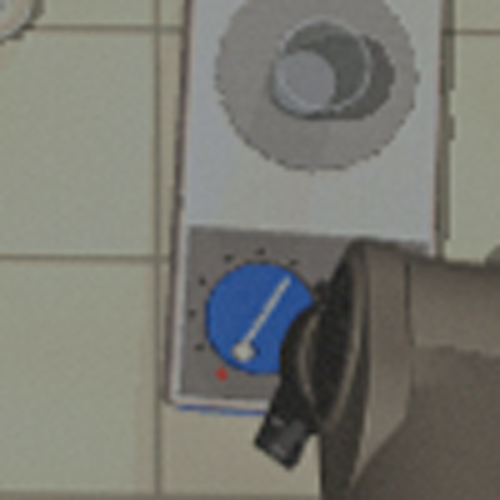

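```bash
python3 -c "
from h import *
from station import *
s=get_obs(); c=dict(np.load('side1.npz'))
b=(295,125,335,170);k=12
crop(c,b,'pics/s1z.png',k);im=cv2.imread('pics/s1z.png')
R=Ro.from_quat(np.roll(s['tool_rot'],-1))
for L,col in((.017,(0,0,255)),(.030,(0,255,255))):
  for x in(-.0145,0,.0145):
    for y in(-.011,.011):
      q=(proj(c,s['eef_pos']+R.apply([x,y,L]))-[b[0],b[1]]+.5)*k
      cv2.circle(im,tuple(int(v) for v in q),3,col,-1)
im=cv2.convertScaleAbs(im,alpha=1.8)
cv2.imwrite('pics/s1z.png',im)
"
```

```text
(no output)
```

View pics/s1z.png

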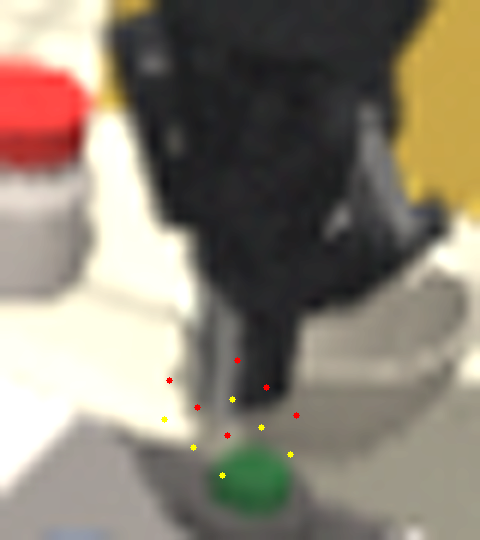

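Side picture: the projected tip (17 mm ahead) matches the drawn fingertip bottom around (315,160), so the TCP-to-tip length is right. Descending behind the peg.

>>> send_rows(commands=[{"translation": [-0.0055,-0.001,0.01],"rot": [0,0,0.3],"grip": 0},{"translation": [0,0,0.015],"rot": [0,0,0],"grip": 0},{"translation": [0,0,0.015],"rot": [0,0,0],"grip": 0},{"translation": [0,0,0.01],"rot": [0,0,0],"grip": 0},{"translation": [0,0,0],"rot": [0,0,0],"grip": 0}])

```text
t: 2.28
eef_pos: [0.4622, -0.1864, 0.1221]
tool_rot: [-0.0, 0.956, -0.293, -0.001]
contact_force: [-0.9, -0.2, 0.8]
gripper_width: 0.001
```

>>> send_rows(commands=[{"translation": [0,0,0.005],"rot": [0,0,0],"grip": 0},{"translation": [0,0,0.005],"rot": [0,0,0],"grip": 0},{"translation": [0,0,0.005],"rot": [0,0,0],"grip": 0},{"translation": [0,0,0.004],"rot": [0,0,0],"grip": 0},{"translation": [0,0,0],"rot": [0,0,0],"grip": 0}])

```text
t: 2.7
eef_pos: [0.4628, -0.1866, 0.1037]
tool_rot: [-0.0, 0.956, -0.292, -0.0]
contact_force: [-0.7, -0.8, 0.1]
gripper_width: 0.003
```

```bash
python3 -c "
from h import *
from station import *
delta(get_obs(),*pose(0,.017,.102))
for n,b in (('top',(270,180,350,260)),('side',(270,120,350,200))):
    c=read_camera(n);crop(c,b,f'pics/{n}2.png',6)
a=cv2.imread('pics/top2.png');b=cv2.imread('pics/side2.png');cv2.imwrite('pics/both2.png',cv2.resize(cv2.convertScaleAbs(np.hstack([a,b]),alpha=1.5),(800,400)))
"
```

```text
pos [ 0.4628 -0.1866  0.1037] tool d mm [-0.1 -9.4  1.7] rotvec deg [ 0.02  0.05 -0.29] F [-0.72 -0.76  0.09] t 2.7 gw 0.003
```

View pics/both2.png

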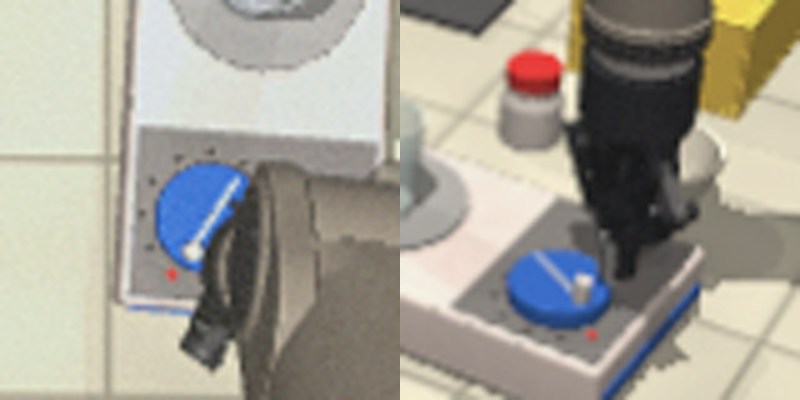

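The peg stands just left of the fingertip in both views, with a gap. Closing to contact.

>>> send_rows(commands=[{"translation": [0,-0.002,0.0015],"rot": [0,0,0],"grip": 0},{"translation": [0,-0.002,0],"rot": [0,0,0],"grip": 0},{"translation": [0,-0.002,0],"rot": [0,0,0],"grip": 0},{"translation": [0,-0.002,0],"rot": [0,0,0],"grip": 0},{"translation": [0,-0.0014,0],"rot": [0,0,0],"grip": 0}])

```text
t: 3.22
eef_pos: [0.4687, -0.1785, 0.1029]
tool_rot: [-0.0, 0.956, -0.292, 0.0]
contact_force: [0.7, 0.1, 0.5]
gripper_width: 0.0
```

>>> send_rows(commands=[{"translation": [-0.00055,-0.00093,0],"rot": [0,0,2],"grip": 0},{"translation": [-0.00055,-0.00093,0],"rot": [0,0,2],"grip": 0},{"translation": [-0.00055,-0.00093,0],"rot": [0,0,2],"grip": 0},{"translation": [-0.00055,-0.00093,0],"rot": [0,0,2],"grip": 0},{"translation": [-0.00055,-0.00093,0],"rot": [0,0,2],"grip": 0}])

```text
t: 3.63
eef_pos: [0.4686, -0.1742, 0.1029]
tool_rot: [0.001, 0.927, -0.375, -0.0]
contact_force: [-1.9, -2.2, 1.5]
gripper_width: -0.001
```

```bash
cat > look.py <<'E'
import sys
from h import *
from station import *
th,k=float(sys.argv[1]),sys.argv[2]
delta(get_obs(),*pose(th,.017,.102))
for n,b in (('top',(270,180,350,260)),('side',(270,130,350,210))):
    c=read_camera(n);crop(c,b,f'pics/{n}{k}.png',6)
a=cv2.imread(f'pics/top{k}.png');b=cv2.imread(f'pics/side{k}.png');cv2.imwrite(f'pics/both{k}.png',cv2.resize(cv2.convertScaleAbs(np.hstack([a,b]),alpha=1.5),(800,400)))
E
python3 look.py 10 3
```

```text
pos [ 0.4686 -0.1742  0.1029] tool d mm [-0.7 -0.6  0.9] rotvec deg [ 0.08  0.   -0.41] F [-1.88 -2.2   1.5 ] t 3.6333 gw -0.001
```

View pics/both3.png

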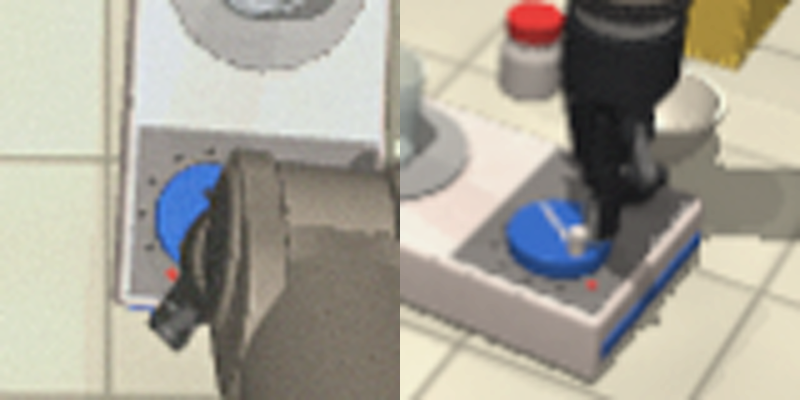

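The side view shows the fingertip touching the peg at about (328,178), with about 3 N against the push. I keep turning in small steps.

>>> send_rows(commands=[{"translation": [-0.00055,-0.00093,0],"rot": [0,0,2],"grip": 0},{"translation": [-0.00055,-0.00093,0],"rot": [0,0,2],"grip": 0},{"translation": [-0.00055,-0.00093,0],"rot": [0,0,2],"grip": 0},{"translation": [-0.00055,-0.00093,0],"rot": [0,0,2],"grip": 0},{"translation": [-0.00055,-0.00093,0],"rot": [0,0,2],"grip": 0}])

```text
t: 4.15
eef_pos: [0.4709, -0.168, 0.1029]
tool_rot: [-0.0, 0.891, -0.454, 0.0]
contact_force: [0.2, -0.6, -0.1]
gripper_width: -0.002
```

>>> send_rows(commands=[{"translation": [-0.00055,-0.00093,0],"rot": [0,0,2],"grip": 0},{"translation": [-0.00055,-0.00093,0],"rot": [0,0,2],"grip": 0},{"translation": [-0.00055,-0.00093,0],"rot": [0,0,2],"grip": 0},{"translation": [-0.00055,-0.00093,0],"rot": [0,0,2],"grip": 0},{"translation": [-0.00055,-0.00093,0],"rot": [0,0,2],"grip": 0}])

```text
t: 4.57
eef_pos: [0.4733, -0.1633, 0.1028]
tool_rot: [-0.0, 0.848, -0.53, -0.0]
contact_force: [-1.2, -0.8, 0.9]
gripper_width: -0.002
```

```bash
python3 look.py 30 4
```

```text
pos [ 0.4733 -0.1633  0.1028] tool d mm [-0.5  0.9  0.8] rotvec deg [-0.01  0.01 -0.28] F [-1.24 -0.76  0.91] t 4.5667 gw -0.002
```

View pics/both4.png

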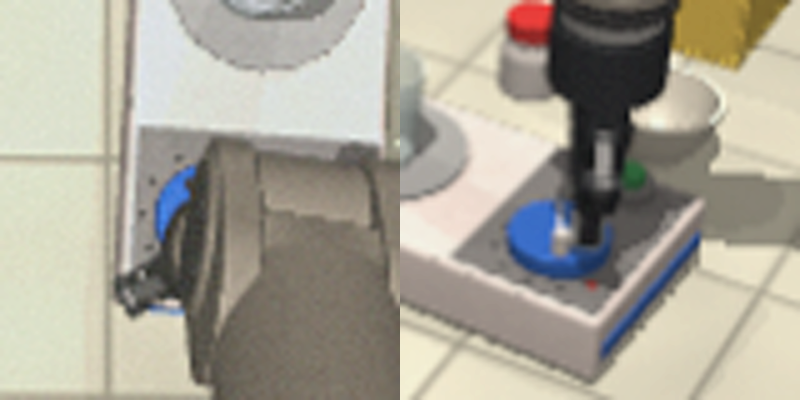

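One click so far: the peg has moved to about (326,177) in the side view, in line with the finger at 30°. Continuing.

>>> send_rows(commands=[{"translation": [-0.00055,-0.00093,0],"rot": [0,0,2],"grip": 0},{"translation": [-0.00055,-0.00093,0],"rot": [0,0,2],"grip": 0},{"translation": [-0.00055,-0.00093,0],"rot": [0,0,2],"grip": 0},{"translation": [-0.00055,-0.00093,0],"rot": [0,0,2],"grip": 0},{"translation": [-0.00055,-0.00093,0],"rot": [0,0,2],"grip": 0}])

```text
t: 5.08
eef_pos: [0.4755, -0.1595, 0.1027]
tool_rot: [0.001, 0.799, -0.602, -0.001]
contact_force: [-2.0, -1.2, 1.6]
gripper_width: -0.001
```

>>> send_rows(commands=[{"translation": [-0.00055,-0.00093,0],"rot": [0,0,2],"grip": 0},{"translation": [-0.00055,-0.00093,0],"rot": [0,0,2],"grip": 0},{"translation": [-0.00055,-0.00093,0],"rot": [0,0,2],"grip": 0},{"translation": [-0.00055,-0.00093,0],"rot": [0,0,2],"grip": 0},{"translation": [-0.00055,-0.00093,0],"rot": [0,0,2],"grip": 0}])

```text
t: 5.5
eef_pos: [0.4807, -0.1554, 0.1028]
tool_rot: [-0.0, 0.743, -0.669, 0.0]
contact_force: [-0.1, -0.1, 0.3]
gripper_width: -0.003
```

```bash
python3 look.py 50 5
```

```text
pos [ 0.4807 -0.1554  0.1028] tool d mm [-0.5  1.4  0.8] rotvec deg [-0.02  0.01 -0.24] F [-0.12 -0.11  0.34] t 5.5 gw -0.003
```

View pics/both5.png

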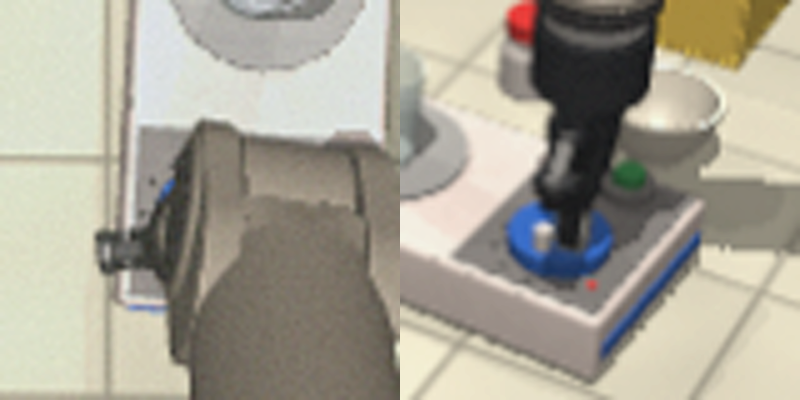

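Second click: the peg has snapped ahead to about (324,177), and no force remains on the finger. Continuing to the third.

>>> send_rows(commands=[{"translation": [-0.00055,-0.00093,0],"rot": [0,0,2],"grip": 0},{"translation": [-0.00055,-0.00093,0],"rot": [0,0,2],"grip": 0},{"translation": [-0.00055,-0.00093,0],"rot": [0,0,2],"grip": 0},{"translation": [-0.00055,-0.00093,0],"rot": [0,0,2],"grip": 0},{"translation": [-0.00055,-0.00093,0],"rot": [0,0,2],"grip": 0}])

```text
t: 6.02
eef_pos: [0.4846, -0.1526, 0.1027]
tool_rot: [-0.0, -0.682, 0.731, 0.0]
contact_force: [-2.2, 0.5, 2.6]
gripper_width: -0.0
```

>>> send_rows(commands=[{"translation": [-0.00055,-0.00093,0],"rot": [0,0,2],"grip": 0},{"translation": [-0.00055,-0.00093,0],"rot": [0,0,2],"grip": 0},{"translation": [-0.00055,-0.00093,0],"rot": [0,0,2],"grip": 0},{"translation": [-0.00055,-0.00093,0],"rot": [0,0,2],"grip": 0},{"translation": [-0.00055,-0.00093,0],"rot": [0,0,2],"grip": 0}])

```text
t: 6.43
eef_pos: [0.4888, -0.1505, 0.1026]
tool_rot: [-0.001, -0.616, 0.788, 0.001]
contact_force: [-3.5, -0.1, 2.4]
gripper_width: -0.001
```

>>> send_rows(commands=[{"translation": [-0.00055,-0.00093,0],"rot": [0,0,2],"grip": 0},{"translation": [-0.00055,-0.00093,0],"rot": [0,0,2],"grip": 0},{"translation": [-0.00055,-0.00093,0],"rot": [0,0,2],"grip": 0},{"translation": [-0.00055,-0.00093,0],"rot": [0,0,2],"grip": 0},{"translation": [-0.00055,-0.00093,0],"rot": [0,0,2],"grip": 0}])

```text
t: 6.85
eef_pos: [0.4954, -0.1493, 0.1028]
tool_rot: [0.0, -0.545, 0.838, 0.0]
contact_force: [0.3, 0.5, -0.5]
gripper_width: -0.003
```

```bash
python3 look.py 80 6
```

```text
pos [ 0.4954 -0.1493  0.1028] tool d mm [-0.3  1.7  0.8] rotvec deg [-0.01  0.01 -0.21] F [ 0.33  0.46 -0.48] t 6.85 gw -0.003
```

View pics/both6.png

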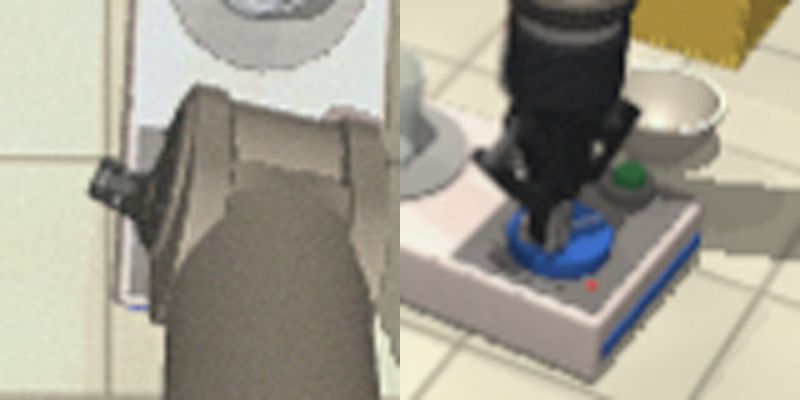

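The finger now hides the peg, but the pointer line near (339,173) and the force drop fit click three. I approach the fourth with finer steps.

>>> send_rows(commands=[{"translation": [-0.00055,-0.00093,0],"rot": [0,0,2],"grip": 0},{"translation": [-0.00055,-0.00093,0],"rot": [0,0,2],"grip": 0},{"translation": [-0.00055,-0.00093,0],"rot": [0,0,2],"grip": 0},{"translation": [-0.00055,-0.00093,0],"rot": [0,0,2],"grip": 0},{"translation": [-0.00055,-0.00093,0],"rot": [0,0,2],"grip": 0}])

```text
t: 7.37
eef_pos: [0.4998, -0.1489, 0.1026]
tool_rot: [-0.001, -0.47, 0.883, 0.001]
contact_force: [-2.4, 1.3, 2.1]
gripper_width: -0.004
```

>>> send_rows(commands=[{"translation": [-0.00027,-0.00046,0],"rot": [0,0,1],"grip": 0},{"translation": [-0.00027,-0.00046,0],"rot": [0,0,1],"grip": 0},{"translation": [-0.00027,-0.00046,0],"rot": [0,0,1],"grip": 0},{"translation": [-0.00027,-0.00046,0],"rot": [0,0,1],"grip": 0},{"translation": [-0.00027,-0.00046,0],"rot": [0,0,1],"grip": 0}])

```text
t: 7.78
eef_pos: [0.5029, -0.1494, 0.1027]
tool_rot: [-0.0, -0.43, 0.903, 0.0]
contact_force: [-3.8, 2.4, 1.4]
gripper_width: -0.002
```

>>> send_rows(commands=[{"translation": [-0.00027,-0.00046,0],"rot": [0,0,1],"grip": 0},{"translation": [-0.00027,-0.00046,0],"rot": [0,0,1],"grip": 0},{"translation": [-0.00027,-0.00046,0],"rot": [0,0,1],"grip": 0},{"translation": [-0.00027,-0.00046,0],"rot": [0,0,1],"grip": 0},{"translation": [-0.00027,-0.00046,0],"rot": [0,0,1],"grip": 0}])

```text
t: 8.2
eef_pos: [0.5069, -0.1502, 0.1031]
tool_rot: [0.001, -0.39, 0.921, -0.001]
contact_force: [0.0, 1.1, -1.3]
gripper_width: -0.002
```

```bash
python3 look.py 100 7
```

```text
pos [ 0.5069 -0.1502  0.1031] tool d mm [0.3 2.8 1.1] rotvec deg [-0.1   0.05 -0.37] F [ 0.    1.14 -1.27] t 8.2 gw -0.002
```

View pics/both7.png

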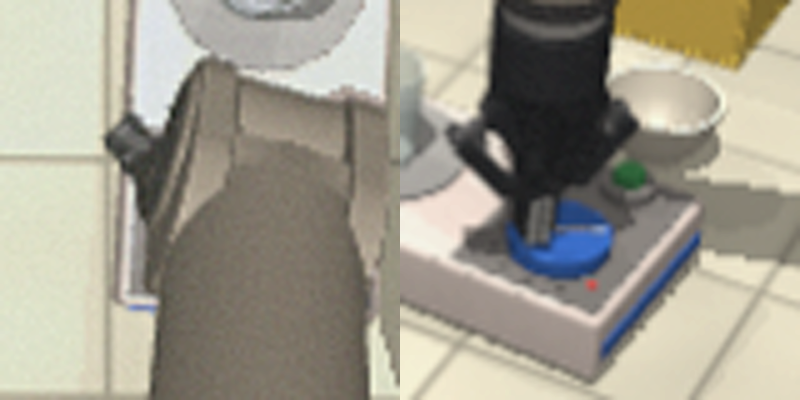

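The force dropped again, so the dial has probably reached click four. I back off, lift and check.

>>> send_rows(commands=[{"translation": [0,0.002,0],"rot": [0,0,0],"grip": 0},{"translation": [0,0.004,0],"rot": [0,0,0],"grip": 0},{"translation": [0,0.004,0],"rot": [0,0,0],"grip": 0},{"translation": [0,0,-0.005],"rot": [0,0,0],"grip": 0},{"translation": [0,0,-0.015],"rot": [0,0,0],"grip": 0}])

```text
t: 8.72
eef_pos: [0.497, -0.1423, 0.1217]
tool_rot: [-0.002, -0.391, 0.92, 0.001]
contact_force: [0.8, -0.1, 1.0]
gripper_width: 0.0
```

>>> send_rows(commands=[{"translation": [0,0,-0.02],"rot": [0,0,0],"grip": 0},{"translation": [0,0,-0.02],"rot": [0,0,0],"grip": 0},{"translation": [0,0,-0.02],"rot": [0,0,0],"grip": 0},{"translation": [0,0,-0.01],"rot": [0,0,-5],"grip": 0},{"translation": [0,0,0],"rot": [0,0,-5],"grip": 0}])

```text
t: 9.13
eef_pos: [0.5002, -0.1432, 0.1959]
tool_rot: [0.002, -0.471, 0.882, -0.002]
contact_force: [0.7, 0.5, -0.2]
gripper_width: 0.001
```

```bash
python3 look.py 100 8; python3 -c "
from h import *
from station import *
delta(get_obs(),[.483,-.2655,.19],-33)"
```

```text
pos [ 0.5002 -0.1432  0.1959] tool d mm [ 2.1 -6.2 93.9] rotvec deg [-0.25  0.15  9.96] F [ 0.73  0.53 -0.2 ] t 9.1333 gw 0.001
pos [ 0.499  -0.143   0.1938] tool d mm [110.6 -55.1   3.8] rotvec deg [-1.100e-01 -3.000e-02 -9.091e+01] F [ 0.07 -0.48 -0.11] t 9.2333 gw -0.002
```

View pics/both8.png

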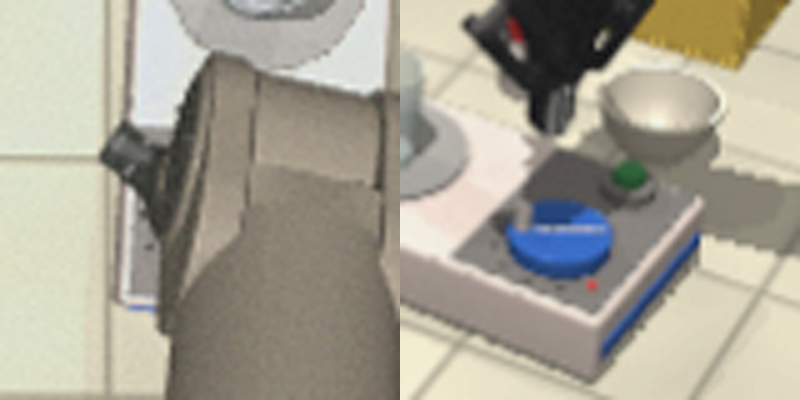

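```bash
python3 -c "
from h import *
S=dict(np.load('side0.npz'))
for th in (0,90,120,150):
    a=np.radians(PHI0-th);print(th,(proj(S,[AX[0]+.026*np.cos(a),AX[1]+.026*np.sin(a),.087])).round(1))
"
```

```text
0 [305.3 176.9]
90 [294.6 174.6]
120 [293.6 172.2]
150 [294.5 170. ]
```

>>> send_rows(commands=[{"translation": [0.022,-0.011,0],"rot": [0,0,-5],"grip": 0},{"translation": [0.0205,-0.013,0],"rot": [0,0,-5],"grip": 0},{"translation": [0.0195,-0.0145,0],"rot": [0,0,-5],"grip": 0},{"translation": [0.018,-0.0165,0],"rot": [0,0,-5],"grip": 0},{"translation": [0.017,-0.018,0],"rot": [0,0,-5],"grip": 0}])

```text
t: 9.65
eef_pos: [0.5244, -0.2601, 0.1924]
tool_rot: [-0.001, -0.65, 0.76, 0.001]
contact_force: [-0.4, -0.1, -0.9]
gripper_width: -0.004
```

```bash
python3 look.py 100 9; python3 -c "
from h import *
from station import *
delta(get_obs(),[.483,-.2655,.11],-33)"
```

```text
pos [ 0.5244 -0.2601  0.1924] tool d mm [-107.2   36.7   90.5] rotvec deg [ 8.000e-02 -3.000e-02  3.473e+01] F [-0.37 -0.13 -0.95] t 9.65 gw -0.004
pos [ 0.526  -0.2624  0.1926] tool d mm [ 9.8 42.  82.5] rotvec deg [ 2.000e-02 -1.200e-01 -6.624e+01] F [-0.36  0.73 -0.36] t 9.75 gw 0.003
```

View pics/both9.png

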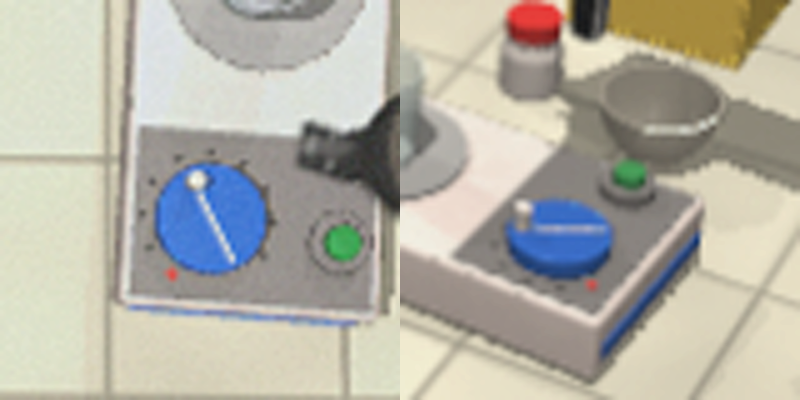

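Top view: the peg is at (309,216) and the dial centre at (312,224), about 24° from world +x against 26° expected, so the dial is at the fourth click (120°). Next I go above the button.

>>> send_rows(commands=[{"translation": [0.002,0.014,0],"rot": [0,0,0],"grip": 0},{"translation": [0.002,0.014,0],"rot": [0,0,0],"grip": 0},{"translation": [0.002,0.014,0.015],"rot": [0,0,0],"grip": 0},{"translation": [0,0,0.025],"rot": [0,0,0],"grip": 0},{"translation": [0,0,0.025],"rot": [0,0,0],"grip": 0}])

```text
t: 10.17
eef_pos: [0.4823, -0.2575, 0.1277]
tool_rot: [0.0, -0.648, 0.762, -0.0]
contact_force: [0.7, -0.2, -0.2]
gripper_width: 0.0
```

```bash
python3 look.py 100 10; python3 -c "
from h import *
from station import *
delta(get_obs(),[.483,-.2640,.11],-99)"
```

```text
pos [ 0.4823 -0.2575  0.1277] tool d mm [-111.2   -4.7   25.7] rotvec deg [-6.00e-02  2.00e-02  3.45e+01] F [ 0.72 -0.2  -0.22] t 10.1667 gw 0.0
pos [ 0.4799 -0.2559  0.1244] tool d mm [ 7.6 -4.5 14.4] rotvec deg [ 0.44  0.11 -0.1 ] F [-0.74  0.72  0.47] t 10.2667 gw 0.0
```

View pics/both10.png

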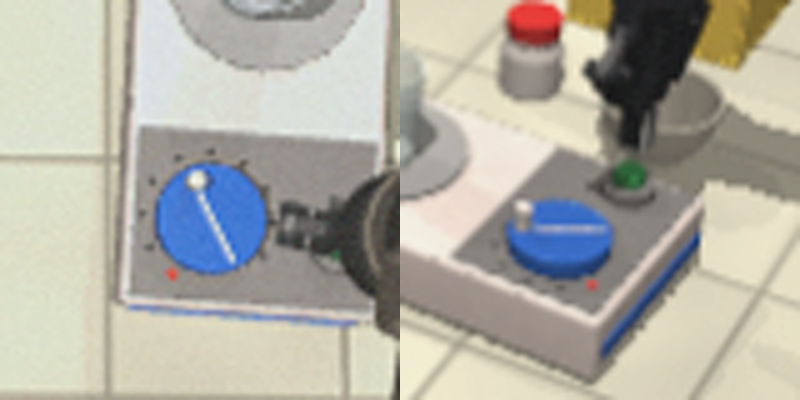

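>>> send_rows(commands=[{"translation": [0.004,-0.002,0],"rot": [0,0,0],"grip": 0},{"translation": [0.0035,-0.0025,0.005],"rot": [0,0,0],"grip": 0},{"translation": [0,0,0.01],"rot": [0,0,0],"grip": 0},{"translation": [0,0,0.003],"rot": [0,0,0],"grip": 0},{"translation": [0,0,0],"rot": [0,0,0],"grip": 0}])

```text
t: 10.68
eef_pos: [0.4859, -0.2658, 0.1092]
tool_rot: [-0.0, -0.649, 0.76, 0.001]
contact_force: [-0.3, -0.2, 0.1]
gripper_width: -0.0
```

```bash
python3 look.py 100 11; python3 -c "
from h import *
from station import *
delta(get_obs(),[.483,-.2640,.1],-99)"
```

```text
pos [ 0.4859 -0.2658  0.1092] tool d mm [-118.9   -0.2    7.2] rotvec deg [ 0.07 -0.   34.7 ] F [-0.26 -0.18  0.14] t 10.6833 gw -0.0
pos [ 0.4863 -0.266   0.1099] tool d mm [-1.4  3.5  9.9] rotvec deg [0.01 0.01 0.02] F [-0.41 -0.09  0.2 ] t 10.7833 gw -0.002
```

View pics/both11.png

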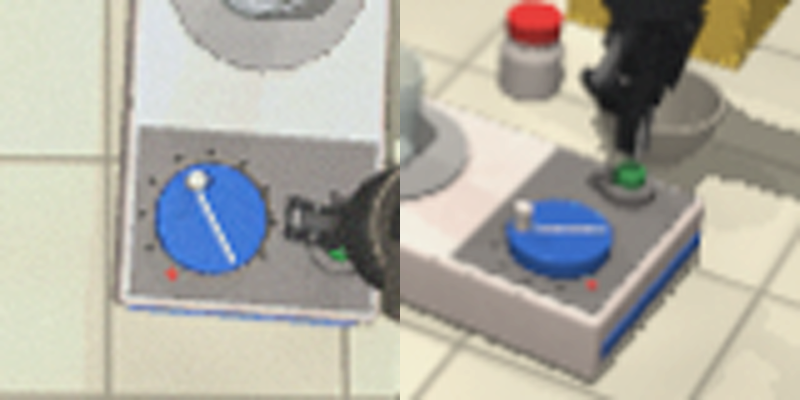

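>>> send_rows(commands=[{"translation": [-0.0014,0.0035,0],"rot": [0,0,0],"grip": 0},{"translation": [0,0,0.002],"rot": [0,0,0],"grip": 0},{"translation": [0,0,0.002],"rot": [0,0,0],"grip": 0},{"translation": [0,0,0.002],"rot": [0,0,0],"grip": 0},{"translation": [0,0,0.002],"rot": [0,0,0],"grip": 0}])

```text
t: 11.2
eef_pos: [0.4831, -0.2641, 0.1017]
tool_rot: [0.0, -0.65, 0.76, -0.0]
contact_force: [0.1, -0.3, -0.6]
gripper_width: 0.002
```

>>> send_rows(commands=[{"translation": [0,0,0.001],"rot": [0,0,0],"grip": 0},{"translation": [0,0,0.001],"rot": [0,0,0],"grip": 0},{"translation": [0,0,0.001],"rot": [0,0,0],"grip": 0},{"translation": [0,0,0.001],"rot": [0,0,0],"grip": 0},{"translation": [0,0,0.001],"rot": [0,0,0],"grip": 0}])

```text
t: 11.62
eef_pos: [0.483, -0.2641, 0.0969]
tool_rot: [0.0, -0.65, 0.76, -0.0]
contact_force: [-1.6, 0.9, 2.4]
gripper_width: 0.001
```

>>> send_rows(commands=[{"translation": [0,0,0.001],"rot": [0,0,0],"grip": 0},{"translation": [0,0,0.001],"rot": [0,0,0],"grip": 0},{"translation": [0,0,0.001],"rot": [0,0,0],"grip": 0},{"translation": [0,0,0.001],"rot": [0,0,0],"grip": 0},{"translation": [0,0,0.001],"rot": [0,0,0],"grip": 0}])

```text
t: 12.03
eef_pos: [0.4831, -0.2642, 0.0928]
tool_rot: [0.0, -0.65, 0.76, 0.0]
contact_force: [-6.6, 3.6, 23.6]
gripper_width: 0.002
```

```bash
python3 -c "
from h import *
from station import *
s=get_obs();print(s['eef_pos'],s['contact_force'])
c=read_camera('side');crop(c,(290,140,340,190),'pics/p1.png',8)
d=dict(np.load('side0.npz'));crop(d,(290,140,340,190),'pics/p0.png',8)
cv2.imwrite('pics/press.png',cv2.convertScaleAbs(np.hstack([cv2.imread('pics/p0.png'),cv2.imread('pics/p1.png')]),alpha=1.8))
"
```

```text
[ 0.48312513 -0.26422743  0.09276032] [-6.62598802  3.61469322 23.60588707]
```

View pics/press.png

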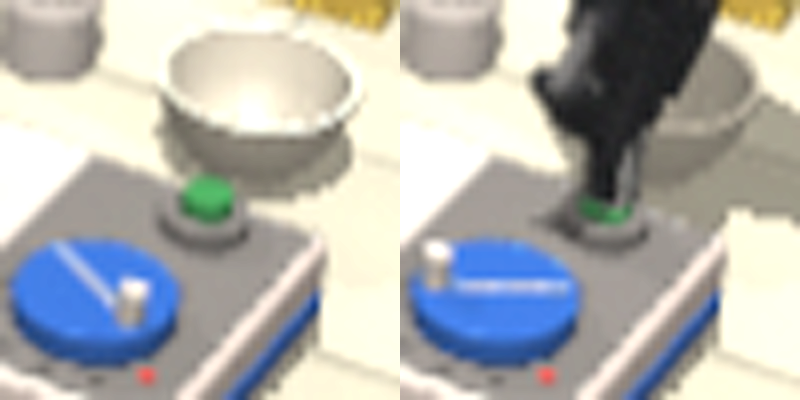

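Pressed: the green cap has sunk almost to the collar, and 24 N is well past the 5 N needed to bottom it. I release slowly and watch the force over the travel.

>>> send_rows(commands=[{"translation": [0,0,-0.001],"rot": [0,0,0],"grip": 0},{"translation": [0,0,0],"rot": [0,0,0],"grip": 0},{"translation": [0,0,0],"rot": [0,0,0],"grip": 0},{"translation": [0,0,0],"rot": [0,0,0],"grip": 0},{"translation": [0,0,0],"rot": [0,0,0],"grip": 0}])

```text
t: 12.5
eef_pos: [0.4831, -0.2641, 0.0931]
tool_rot: [0.0, -0.65, 0.76, -0.0]
contact_force: [-1.4, 0.4, 7.7]
gripper_width: 0.001
```

>>> send_rows(commands=[{"translation": [0,0,-0.002],"rot": [0,0,0],"grip": 0},{"translation": [0,0,0],"rot": [0,0,0],"grip": 0},{"translation": [0,0,0],"rot": [0,0,0],"grip": 0},{"translation": [0,0,0],"rot": [0,0,0],"grip": 0},{"translation": [0,0,0],"rot": [0,0,0],"grip": 0}])

```text
t: 12.92
eef_pos: [0.4831, -0.2641, 0.0948]
tool_rot: [0.0, -0.65, 0.76, -0.0]
contact_force: [-1.5, 0.5, 3.6]
gripper_width: 0.003
```

>>> send_rows(commands=[{"translation": [0,0,-0.002],"rot": [0,0,0],"grip": 0},{"translation": [0,0,0],"rot": [0,0,0],"grip": 0},{"translation": [0,0,0],"rot": [0,0,0],"grip": 0},{"translation": [0,0,0],"rot": [0,0,0],"grip": 0},{"translation": [0,0,0],"rot": [0,0,0],"grip": 0}])

```text
t: 13.33
eef_pos: [0.4831, -0.2641, 0.0968]
tool_rot: [0.0, -0.65, 0.76, -0.0]
contact_force: [-0.2, 0.2, 2.0]
gripper_width: 0.005
```

>>> send_rows(commands=[{"translation": [0,0,-0.002],"rot": [0,0,0],"grip": 0},{"translation": [0,0,0],"rot": [0,0,0],"grip": 0},{"translation": [0,0,0],"rot": [0,0,0],"grip": 0},{"translation": [0,0,0],"rot": [0,0,0],"grip": 0},{"translation": [0,0,0],"rot": [0,0,0],"grip": 0}])

```text
t: 13.75
eef_pos: [0.4831, -0.2642, 0.0988]
tool_rot: [0.0, -0.65, 0.76, -0.0]
contact_force: [0.3, -0.4, 2.0]
gripper_width: -0.006
```

Force falls about linearly from about 5 N over roughly 6 mm, so the press was full. Moving clear.

>>> send_rows(commands=[{"translation": [0,0,-0.01],"rot": [0,0,0],"grip": 0},{"translation": [0,0,-0.03],"rot": [0,0,0],"grip": 0},{"translation": [0,0,-0.035],"rot": [0,0,0],"grip": 0},{"translation": [0,0,-0.035],"rot": [0,0,0],"grip": 0},{"translation": [0,0,-0.035],"rot": [0,0,0],"grip": 0}])

```text
t: 14.17
eef_pos: [0.4824, -0.2639, 0.2458]
tool_rot: [-0.0, -0.65, 0.76, 0.0]
contact_force: [0.8, -0.3, -0.5]
gripper_width: 0.003
```

>>> send_rows(commands=[{"translation": [0.025,0,0],"rot": [0,0,0],"grip": 0},{"translation": [0.025,0,0],"rot": [0,0,0],"grip": 0},{"translation": [0.025,0,0],"rot": [0,0,0],"grip": 0},{"translation": [0.02,0,0],"rot": [0,0,0],"grip": 0},{"translation": [0,0,0],"rot": [0,0,0],"grip": 0}])

```text
t: 14.58
eef_pos: [0.466, -0.3627, 0.2445]
tool_rot: [-0.001, -0.647, 0.762, -0.001]
contact_force: [-0.0, 0.4, -0.1]
gripper_width: -0.001
```

>>> send_rows(commands=[{"translation": [0,0,0],"rot": [0,0,0],"grip": 0},{"translation": [0,0,0],"rot": [0,0,0],"grip": 0},{"translation": [0,0,0],"rot": [0,0,0],"grip": 0},{"translation": [0,0,0],"rot": [0,0,0],"grip": 0},{"translation": [0,0,0],"rot": [0,0,0],"grip": 0}])

```text
t: 15.0
eef_pos: [0.4686, -0.357, 0.2439]
tool_rot: [0.0, -0.65, 0.76, 0.0]
contact_force: [0.9, -0.5, -1.0]
gripper_width: -0.001
```

```bash
python3 look.py 100 12; python3 - <<'E'
from h import *
from station import *
s=get_obs();print(s['eef_pos'],s['contact_force'],np.abs(s['joint_vel']).max())
c=read_camera('top');cv2.imwrite('pics/topf.png',c['pixels'][:,:,::-1])
d=dict(np.load('top0.npz'))
df=np.abs(c['pixels'].astype(int)-d['pixels']).max(2)>60
print([(a,ce) for a,ce,_ in cents(df,8)])
E
```

```text
pos [ 0.4686 -0.357   0.2439] tool d mm [-211.5   -3.4  141.9] rotvec deg [0.000e+00 2.000e-02 3.482e+01] F [ 0.92 -0.5  -0.99] t 15.0 gw -0.001
[ 0.46847128 -0.35738051  0.24387961] [ 0.13373835  0.11842263 -0.30535837] 0.00492042609729722
[(np.int32(2753), array([414.43, 248.92])), (np.int32(10), array([309. , 215.2])), (np.int32(13), array([308.77, 228.85])), (np.int32(17), array([375.47, 226.12])), (np.int32(80), array([467.72, 241.26])), (np.int32(69), array([458.2, 273.9])), (np.int32(18), array([453.89, 294.44])), (np.int32(952), array([492.26, 308.38])), (np.int32(174), array([396.44, 316.03])), (np.int32(55), array([443.85, 347.25])), (np.int32(22), array([396.09, 358.45])), (np.int32(927), array([389.79, 374.85])), (np.int32(67), array([437.49, 374.96]))]
```

View pics/both12.png

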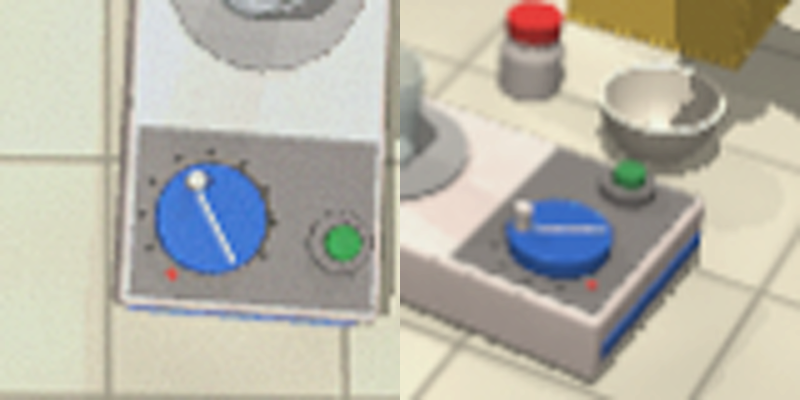

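View pics/topf.png

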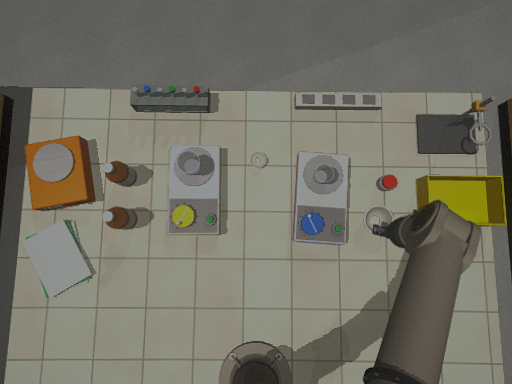

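The last pictures show the peg at (309,216) in the fourth click and the button up at (338,229). Nothing but the arm, its shadow and the dial has changed, and the arm is clear and still.

```bash
python3 -c "
from station import *
print(hand_in())"
```

```text
the job is handed in; nothing more can be done
None
```

I pushed the peg on the blue dial clockwise with the closed fingertips to the fourth click. I then pressed that stirrer's green button fully down, let it come up, lifted clear and handed the job in at about 15 s.

- **Dial:** the last top view puts the pointer about 24° from the robot's forward axis, against 26° expected for click four. The next click either way would be 30° off. After backing off I looked three more times, and the dial had not moved.
- **Push force:** it reached about 5 N in the readings between moves, well under the 18 N limit.
- **Button:** the press reached about 24 N against the hard stop. On release the force fell from about 5 N over roughly 6 mm, which fits a full press, and the button looks up again in the last pictures.
- **Everything else:** comparing the first and last top views, the only changes are the dial, the arm and its shadow. The yellow stirrer and all the glassware and bottles are unmoved. At the end the arm was still, with force readings at noise level.

The peg was hidden behind the finger for clicks three and four while I was pushing. I judged those by the force drop and the pointer line, then confirmed the fourth click after lifting away. No check failed or disagreed.

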